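# Load and clamp a flow-cell cartridge in a bench reader

### The arm

A 7-joint arm with a two-finger parallel gripper is mounted at the origin on a cart in front of the work surface, level with it; the furniture and walls round the work are solid. World frame = base frame: x ahead of the robot, y to its left, z up, the work surface at z = 0. Lengths are in m, angles in rad, forces in N, time in s.
With the tool pointing down it reaches from about 0.425 to 0.925 m from the base axis. Payload 6.8 kg.
Tool frame: the origin (TCP) lies on the centre line of the jaws, within the pads' length; the fingertips stand tip_reach ahead of it and the grasp point (between the pads) lies 6 mm ahead of it (tip_reach is the distance from the TCP to the fingertips, in m); z points along the fingers, y is the direction in which the jaws open and shut (so a half turn about z gives the same grasp; the last joint's range is limited). The gripper opens to 85 mm and grips with 20 to 120 N. Pads are 22 mm wide; open, the fingers measure 114 mm over their backs; the gripper's body (76 mm by 85 mm) begins 54 mm behind the grasp point. The pads swing forward as they close: fully open they stand 13 mm farther back than shut.
Start: joints at [1.084, 0.477, 0.022, 1.555, -0.011, 1.109, -0.083], TCP at [0.25, -0.627, 0.256] pointing down, gripper open.
Joint ranges: [-2.96, 2.96], [-0.34, 2.1], [-1.41, 1.46], [0.24, 2.44], [-1.37, 4.51], [0.17, 1.92], [-2.96, 2.96]. Speed limits (rad/s): [2.39, 2.39, 3.14, 3.14, 3.14, 3.14, 3.14].

### API

Orientations are given as a unit quaternion [w, x, y, z].
In Python, from bench import state, read_camera, job_done, tip_reach gives the robot as it stands. The module is installed in compiled form; this text tells all that it offers.
- The arm moves only by the tool drive_tool, never from a script. Its argument "moves" is a list of rows, each a list of 7 numbers: the shift along the tool's x, y, z in cm, then the turn, a rotation vector about the tool's x, y, z in degrees, then the opening, from -1 (shut) to 1 (fully open). A call has 1 to 10 rows; each row shifts and turns the commanded pose from where the row before left it, along the tool's axes as they then stand; what a row does not reach is not made up. A row lasts 1/12 s, in which the tool goes at most 41.7 mm and 7.16 degrees, less where a joint would pass 70% of its speed; a pose out of reach is approached as far as the arm can. A call is refused whole if a number of a shift passes 4.17 or a number of a turn 7.16, either way. A call with a gripper value outside its range is refused whole. The fingers move at their own pace and stop on an object; "squeeze" is the grip in N (left out, the last holds). Time passes only in rows, so rows that do not move let the fingers close. It gives the time, the measured TCP pose, the force and the opening at its end, in the units of the state.
- state(): the state, without advancing time (a new reading comes with each control period).
- read_camera(name): name is "scene" or "top" or "wrist"; returns a dict with "frame" (400x640x3 uint8, red, green, blue), "range_z" (400x640 float32, m along the optical axis (not along the pixel's ray), 0 where there is no reading), "K" (3x3 intrinsics, pixels), "rvec" (rotation vector, rad) and "tvec" (3), from world to camera coordinates, as OpenCV has them. Camera axes: x right, y down, z forward; pixel columns grow to the right and rows downward; lengths in m; the calibration is good to about 2 mm. A picture is of the moment at which its call begins.
- job_done(): hands the job in, once; it reports no verdict.
The state is a dict: "time_s": time; "qpos": joint angles; "dq": joint speeds; "joint_torque": joint torques, N m; "tool_pos": TCP position; "tcp_rot": TCP orientation; "ft_force": force on the tool from outside, world axes, zero at the start; "wrist_torque": the same for the moment, N m; "opening": finger opening in m.
Only numpy, scipy, OpenCV 4.12 (cv2) and the standard library are available. Lean on these libraries where they do the work, as an engineer would, in place of code of your own. Each camera call takes 0.05 s, during which the arm holds its last target. There are 200 camera calls.

### The job

Load the narrow flow-cell cartridge (the one that fits the reader's channel) into the reader: slide it nose first along the channel under the reader head until its nose is fully home against the end stop. Then push the toggle clamp's handle all the way down over centre so that the rubber pad holds the cartridge, let go, and leave the wide cartridge, the beaker and the petri dish where they stand.

Things in the scene. Friction and masses are not known exactly. Their poses are not given: they have to be found in the camera images.
- station: Reader station, fixed to the bench. Origin: bench level, on the channel's centre line, in the portal's front face plane; x along the channel, the way the cartridge goes in, y left toward the clamp, z up. Other entries give mm in this frame. Aluminium deck: top at z 12, x -140 to 70, y -55 to 55, clamp foot to y 93 at x 14 to 70.
- reader_head (a point): Middle of the reader head's lower front edge (station x 0, y 0, z 48). Portal: columns x 0 to 20, y 38 to 54 each side, z 12 to 52; head x 0 to 20, z 48 to 108, y +-54; visor on it, x -30 to 20, z 105 to 150, y +-54. The channel runs beneath. A gripper must lean back toward the mouth, 30 to 45 degrees, to bring the fin close to the portal.
- channel_mouth (a point): Point on the deck where the guides begin (station x -62, y 0, z 12). Steel guides 8 high (z 12 to 20): inner faces 59 apart here, narrowing at 0.2 rad a side to 35 at x 0, then straight to x 56 (the cartridge is 30 wide).
- stop_face (a point): Foot of the end stop's face (station x 56, y 0, z 12); the stop is 40 wide, z 12 to 28. The cartridge's nose meets it when home.
- seat (a point): The point on the deck (station frame x 7.5, y 0, z 12 mm) where the cartridge's origin lies when it is home.
- cartridge: The narrow cartridge, loose, white plastic, 80 to 150 g, flat on the bench. Origin: centre of its underside; x toward its nose, z up. Body 97 long (x -48.5 to 48.5), 30 wide, 12 high. Near the tail an upright grip fin: x -46.5 to -20.5, 10 thick (y), z 10 to 48; keep fingertips above z 12 when gripping it. Two small steel ports. Home: the fin's centre is 26 mm before the portal.
- cart_fin (a point): Point in the cartridge's fin, 8 mm below its top: cartridge frame x -33.5, y 0, z 40 mm.
- cart_nose (a point): Middle of the cartridge's nose at its underside: cartridge frame x 48.5, y 0, z 0 mm.
- clamp_handle (a joint): Toggle clamp handle, rad: 0 = fully open (handle up, leaning a little over the channel), 1.75 = fully down, its stop. Elevation above the station's +y direction = 1.85 - angle. Starts open (about 0); stays where left (0.1 N m friction). The arm comes down with it; past 1.2 the sprung pad meets the cartridge, about 18 N at dead centre (1.55); a few N on the handle do it.
- handle_pivot (a point): The handle's hinge axis (along the station's x): station frame x 42, y 58, z 32 mm.
- handle_end (a point): The outer end of the handle, on its axis, 115 mm from the pivot. The outer 70 mm is a round black grip, 16 mm in diameter; the handle swings in the station's plane x = 42 mm.
- pad: Sprung rubber pad under the clamp arm, 14 mm in diameter; origin: centre of its underside. Locked, it presses on the cartridge's top at station x 42, y 0.
- wide_cartridge: Bystander: the same kind of cartridge, 97 x 46 mm, 12 high, with the same fin and three ports: too wide for the channel. Origin and axes as the narrow one's. Both lie right of the station, one nearer, one farther, either way.
- beaker: Bystander: clear plastic beaker, 55 mm wide, 66 high, standing beside the deck on the clamp's side, about 75 mm before the portal. Origin: centre of its underside.
- petri: Bystander: closed petri dish, 74 mm wide, 16 high, lying beyond the station's end stop. Origin: centre of its underside.
Mind the look-alikes: they are no part of the job. What is shaped like the cartridge but purple or red is not meant.

How it is judged:
By the outcome, as a careful person would: the job done as asked, in the order asked, and still so for the second after the job is handed in, with the robot touching nothing.
It also fails if it takes over 64 s, if anything falls off the work surface, if the arm or the gripper's body presses on something with over 40 N, if the wrist force passes 120 N, or if a joint passes its speed limit or range.

## Working session

There is one attempt and no reset: what is moved stays moved. The work goes in short steps, Python scripts to look and compute and a tool call to move; the robot and the scene stay as the last step left them, time stands still between calls to the robot, and variables do not carry over. Pictures are saved under pics/ and viewed, about 8 in all and at most 12, crops included, and the job is handed in when it is done.

Besides the shell and the picture viewer there is one more tool, called after "Request:" by a JSON object that holds its "op" and its "data", one argument or row to a line. drive_tool: Moves the arm, as the interface text tells. Its arguments: {"type":"object","properties":{"moves":{"type":"array","items":{"type":"array","items":{"type":"number"}}},"squeeze":{"type":"number"}},"required":["moves"]}

```bash
mkdir -p pics
cat > h.py <<'E'
import numpy as np, cv2
from bench import state, read_camera, job_done, tip_reach
from scipy.spatial.transform import Rotation as R
def cam(n):
    c=read_camera(n); c['R']=cv2.Rodrigues(np.array(c['rvec'],float))[0]; c['t']=np.array(c['tvec'],float).ravel(); return c
def pts(c):  # world point per pixel from depth
    z=c['range_z'].astype(float); v,u=np.mgrid[:400,:640]; K=c['K']
    P=np.stack([(u-K[0,2])/K[0,0]*z,(v-K[1,2])/K[1,1]*z,z],-1)
    W=(P-c['t'])@c['R']; W[z==0]=np.nan; return W
def ray(c,u,v,h):
    d=c['R'].T@np.linalg.inv(c['K'])@[u,v,1]; o=-c['R'].T@c['t']; return o+d*(h-o[2])/d[2]
def proj(c,p): 
    q=c['K']@(c['R']@np.array(p)+c['t']); return q[:2]/q[2]
def save(c,n): cv2.imwrite('pics/'+n,c['frame'][:,:,::-1])
def rot(q): return R.from_quat([q[1],q[2],q[3],q[0]])
E
python3 - <<'E'
from h import *
np.set_printoptions(precision=4,suppress=True)
print(state(),tip_reach)
for n in('scene','top','wrist'):
    c=cam(n); save(c,n+'0.png'); print(n,-c['R'].T@c['t'],c['K'][0,0])
    np.savez(n+'0.npz',W=pts(c),**c)
E
```

```text
{'time_s': 0.0, 'qpos': array([ 1.0839,  0.4778,  0.0223,  1.5564, -0.0115,  1.1093, -0.0831]), 'dq': array([ 0.0004, -0.0015, -0.0006,  0.0006, -0.0013, -0.0002, -0.0009]), 'joint_torque': array([ -0.0008, -59.6464,   1.6074, -28.1206,   0.0124,   0.0093,
        -0.    ]), 'tool_pos': array([ 0.2494, -0.6267,  0.2554]), 'tcp_rot': array([-0.0009,  0.9821,  0.1883, -0.0002]), 'ft_force': array([-0.3456,  0.1799,  0.3494]), 'wrist_torque': array([ 0.0263, -0.041 , -0.0145]), 'opening': 0.08550056957273668} 0.025
scene [-0.3289  0.7868  0.8381] 454.07101913276625
top [ 0.4723 -0.0654  1.2973] 399.16439828796905
wrist [ 0.3174 -0.5997  0.3737] 286.51482217440133
```

View pics/top0.png

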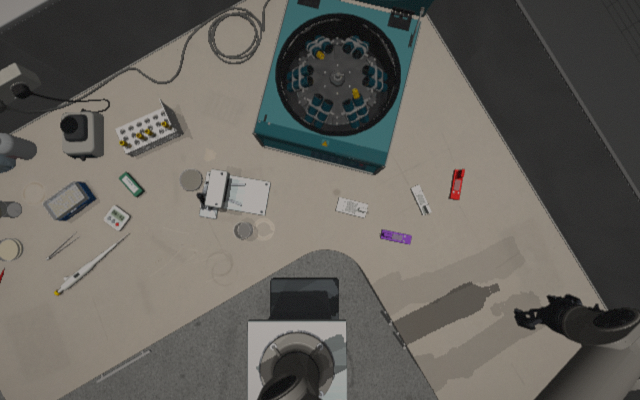

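View pics/scene0.png

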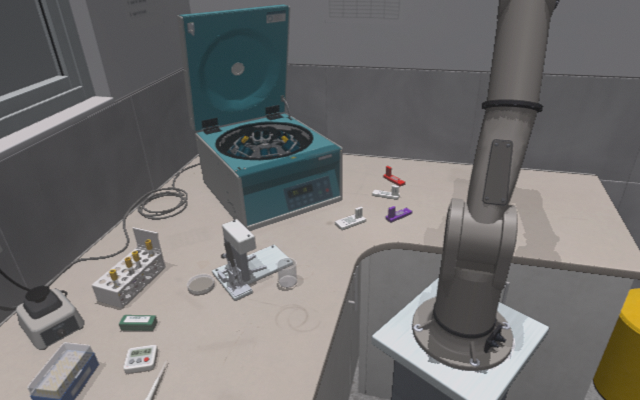

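Top view: station at (235,195), mouth to the right, beaker at (244,230), petri at (191,180). Candidates: white (352,207), white (420,200), purple (396,236) and red (457,184). The last two are decoys. Width decides between the white ones.

Run:
```python
from h import *
np.set_printoptions(precision=4,suppress=True)
d=dict(np.load('top0.npz')); f=d['frame']; W=d['W']
hsv=cv2.cvtColor(f,cv2.COLOR_RGB2HSV)
a=cv2.resize(f[180:250,325:445],None,fx=5,fy=5,interpolation=cv2.INTER_CUBIC)
b=cv2.resize(f[160:250,175:295],None,fx=5,fy=5,interpolation=cv2.INTER_CUBIC)
im=np.vstack([a,b])[:,:,::-1]
cv2.imwrite('pics/crop1.png',cv2.resize(im,None,fx=.75,fy=.75))
for (x0,y0,x1,y1) in((330,190,375,222),(405,178,435,222),(225,170,275,220)):
    w=W[y0:y1,x0:x1]
    for lo,hi in((.006,.02),(.03,.06)):
        m=((w[...,2]>lo)&(w[...,2]<hi)).astype(np.uint8)
        p=w[m>0]
        if len(p)<3: print('none');continue
        r=cv2.minAreaRect((p[:,:2]*1000).astype(np.float32)); print((x0,y0),lo,len(p),r,np.median(p[:,2]))
```

```text
(330, 190) 0.006 407 ((524.5615844726562, -181.04345703125), (142.57266235351562, 90.6338119506836), 89.71293640136719) 0.011795161057395226
(330, 190) 0.03 29 ((507.0325012207031, -211.12435913085938), (25.553848266601562, 9.942996978759766), 76.0016860961914) 0.04752984641981032
(405, 178) 0.006 248 ((527.86669921875, -398.67071533203125), (67.31706237792969, 119.30964660644531), 89.09593200683594) 0.01155454168817426
(405, 178) 0.03 38 ((508.53753662109375, -414.82183837890625), (24.393747329711914, 10.122194290161133), 24.923755645751953) 0.04564388112129206
(225, 170) 0.006 1349 ((556.4368286132812, 150.75039672851562), (153.4889678955078, 159.48919677734375), 86.155029296875) 0.011907139016163411
none
```

View pics/crop1.png

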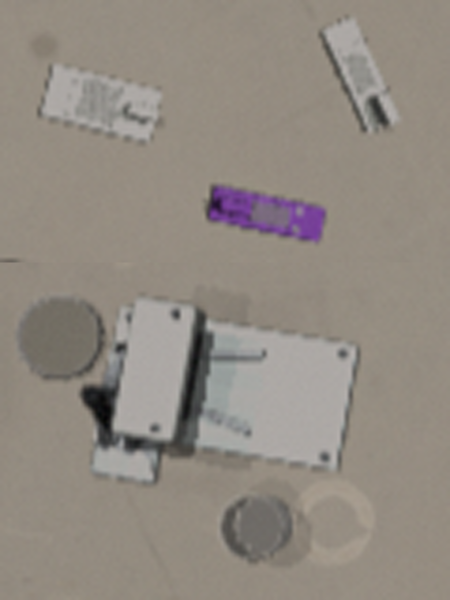

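Narrow one: white at top pixel (420,200), about 30 mm wide, with the fin at its lower end, so the nose points up-left. The other at (352,207) is clearly wider, so it's the bystander. Now precise poses.

Run:
```python
from h import *
np.set_printoptions(precision=4,suppress=True)
d=dict(np.load('top0.npz')); f=d['frame']; W=d['W']; z=W[...,2]
def rect(name,c,roi,lo,hi,h,col=True):
    f=c['frame'];z=c['W'][...,2];x0,y0,x1,y1=roi
    m=(z>lo)&(z<hi)
    if col: m&=cv2.cvtColor(f,cv2.COLOR_RGB2HSV)[...,1]<25
    k=np.zeros_like(m);k[y0:y1,x0:x1]=1;m=(m&k).astype(np.uint8)
    n,l,s,_=cv2.connectedComponentsWithStats(m,connectivity=8)
    i=1+np.argmax(s[1:,4]); cs=cv2.findContours((l==i).astype(np.uint8),0,2)[0]
    p=np.vstack(cs)[:,0,:].astype(float); q=np.array([ray(c,u,v,h) for u,v in p])
    r=cv2.minAreaRect((q[:,:2]*1000).astype(np.float32)); print(name,s[i,4],np.round(r[0],1),np.round(r[1],1),round(r[2],2),'zmed',np.median(z[l==i]))
    if name.startswith('fin') : print(np.mean(c['W'][l==i],0))
rect('cart',d,(405,178,435,222),.005,.06,.012)
rect('fin cart',d,(405,178,435,222),.03,.06,.048,False)
rect('wide',d,(330,190,375,222),.005,.06,.012)
rect('visor',d,(190,160,260,230),.14,.16,.15,False)
rect('deck',d,(205,165,280,225),.006,.03,.012)
s=dict(np.load('scene0.npz'))
rect('fin scene',s,(370,180,405,202),.036,.06,.048,False)
# deck edges: RANSAC-free line fits on right (mouth) end
m=((z>.008)&(z<.016)&(cv2.cvtColor(f,cv2.COLOR_RGB2HSV)[...,1]<25)).astype(np.uint8)
m[:, :228]=0; m[:,280:]=0; m[:165]=0; m[225:]=0
ed=[]
for u in range(232,264):
    v=np.where(m[:,u])[0]; ed.append((u,v.min()-.5,v.max()+.5))
ed=np.array(ed)
for k in(1,2):
    q=np.array([ray(d,e[0],e[k],.012)[:2] for e in ed]); l=cv2.fitLine(q.astype(np.float32),cv2.DIST_HUBER,0,.001,.001).ravel(); print('side',l,np.degrees(np.arctan2(l[1],l[0])))
q=[]
for v in range(186,208):
    u=np.where(m[v])[0]; q.append(ray(d,u.max()+.5,v,.012)[:2])
l=cv2.fitLine(np.array(q,np.float32),cv2.DIST_HUBER,0,.001,.001).ravel(); print('end',l,np.degrees(np.arctan2(l[1],l[0])))
```

```text
cart 288 [ 538.2 -401.3] [96.1 31.2] 24.12 zmed 0.012148268619006412
fin cart 38 [ 508.5 -413.2] [25. 14.] 25.7 zmed 0.04564388112129206
[ 0.5081 -0.4138  0.0444]
wide 427 [ 515.  -179.5] [98.3 45.9] 75.04 zmed 0.012187248093969573
visor 650 [567.9 223. ] [ 53.  107.4] 80.33 zmed 0.14966939140675178
deck 1375 [555.2 158.3] [133.7 111.6] 80.21 zmed 0.011996227349833945
fin scene 30 [ 499.2 -408. ] [25.  30.4] 36.87 zmed 0.04388688863405275
[ 0.5047 -0.4138  0.0438]
side [0.1675 0.9859 0.6132 0.1693] 80.35539
side [0.1702 0.9854 0.4982 0.1432] 80.20316
end [ 0.9813 -0.1925  0.5509  0.0916] -11.101022
```

```bash
cat >> h.py <<'E'
def pose(pos,head,tilt):
    h=np.radians(head); base=np.array([[np.cos(h),np.sin(h),0],[np.sin(h),-np.cos(h),0],[0,0,-1]]).T
    base=np.column_stack([[np.cos(h),np.sin(h),0],[np.sin(h),-np.cos(h),0],[0,0,-1]])
    return np.array(pos),R.from_matrix(base)*R.from_euler('y',tilt,degrees=True)
def delta(grasp,head,tilt):
    "grasp point wanted (world m) -> turn (tool, deg), then shift in cm in tool axes after the turn"
    s=state(); r0=rot(s['tcp_rot']); p0=np.array(s['tool_pos']); g,r=pose(grasp,head,tilt)
    tcp=g-r.apply([0,0,.006]); dr=(r0.inv()*r).as_rotvec(degrees=True)
    print('t',round(s['time_s'],2),'grasp now',np.round(p0+r0.apply([0,0,.006]),4),'turn',np.round(dr,2),'shift after',np.round(r.inv().apply(tcp-p0)*100,2),'shift before',np.round(r0.inv().apply(tcp-p0)*100,2),'F',np.round(s['ft_force'],1),'open',round(s['opening'],4))
HS=80.3; O=np.array([.5687,.2289,0]); 
def st(x,y,z):
    h=np.radians(HS); return O+[x*np.cos(h)-y*np.sin(h),x*np.sin(h)+y*np.cos(h),z]
E
python3 - <<'E'
from h import *
delta((.5381+.01-.036*np.cos(np.radians(24.3))-.01,-.4013-.036*np.sin(np.radians(24.3)),.12),24.3,45)
E
```

```text
t 0.15 grasp now [ 0.2495 -0.6267  0.2495] turn [ 0.94 45.   -2.49] shift after [13.03 -8.67 31.6 ] shift before [ 31.14 -10.07  13.14] F [0.1 0.2 0.4] open 0.0855
```

Request:
{"op": "drive_tool", "data": {
  "moves": [
    [0, 0, 0, 0, 7, 0, 1],
    [0, 0, 0, 0, 7, 0, 1],
    [0, 0, 0, 0, 7, 0, 1],
    [0, 0, 0, 0, 7, 0, 1],
    [0, 0, 0, 0, 7, 0, 1],
    [0, 0, 0, 0, 7, 0, 1],
    [0, 0, 0, 0, 3, 0, 1],
    [0, 0, 0, 0, 0, 0, 1]
  ]
}}

```text
time_s: 0.82
tool_pos: [0.2452, -0.6279, 0.2528]
tcp_rot: [-0.073, 0.908, 0.17, 0.376]
ft_force: [-0.9, 0.6, -0.8]
opening: 0.0852
```

Run:
```python
from h import *
delta((.5381-.036*np.cos(np.radians(24.3)),-.4013-.036*np.sin(np.radians(24.3)),.14),24.3,45)
```

```text
t 0.82 grasp now [ 0.2492 -0.6264  0.2486] turn [ 1.87 -0.08 -2.31] shift after [14.94 -8.6  30.3 ] shift before [ 14.52 -10.18  30.02] F [-0.9  0.6 -0.8] open 0.0852
```

Request:
{"op": "drive_tool", "data": {
  "moves": [
    [0, 0, 0, 1.8, 0, -2.3, 1],
    [1.6, -0.95, 3.35, 0, 0, 0, 1],
    [1.6, -0.95, 3.35, 0, 0, 0, 1],
    [1.6, -0.95, 3.35, 0, 0, 0, 1],
    [1.6, -0.95, 3.35, 0, 0, 0, 1],
    [1.6, -0.95, 3.35, 0, 0, 0, 1],
    [1.6, -0.95, 3.35, 0, 0, 0, 1],
    [1.6, -0.95, 3.35, 0, 0, 0, 1],
    [1.6, -0.95, 3.35, 0, 0, 0, 1],
    [1.6, -0.95, 3.35, 0, 0, 0, 1]
  ]
}}

```text
time_s: 1.65
tool_pos: [0.5028, -0.4169, 0.1447]
tcp_rot: [-0.078, 0.902, 0.199, 0.374]
ft_force: [1.0, -1.3, -0.4]
opening: 0.0852
```

Request:
{"op": "drive_tool", "data": {
  "moves": [
    [0, 0, 0, 0, 0, 0, 1],
    [0, 0, 0, 0, 0, 0, 1]
  ]
}}

```text
time_s: 1.82
tool_pos: [0.5035, -0.4147, 0.1447]
tcp_rot: [-0.08, 0.902, 0.201, 0.374]
ft_force: [-0.2, -1.8, -0.4]
opening: 0.0853
```

Run:
```python
from h import *
c=cam('wrist'); W=pts(c); np.savez('wrist1.npz',W=W,**c)
delta((.5381-.036*np.cos(np.radians(24.3)),-.4013-.036*np.sin(np.radians(24.3)),.037),24.3,45)
f=c['frame'].copy()
h=np.radians(24.3)
for a in(-.0485,.0485):
  for b in(-.015,.015):
    u=proj(c,[.5381+a*np.cos(h)-b*np.sin(h),-.4013+a*np.sin(h)+b*np.cos(h),.012]); cv2.circle(f,tuple(int(v) for v in u),3,(255,0,0),-1)
cv2.imwrite('pics/wrist1.png',f[:,:,::-1])
```

```text
t 1.87 grasp now [ 0.5059 -0.4158  0.1405] turn [-0.06  0.04  0.64] shift after [-7.37  0.    7.28] shift before [-7.36 -0.07  7.28] F [-0.1 -1.  -0.3] open 0.0852
```

View pics/wrist1.png

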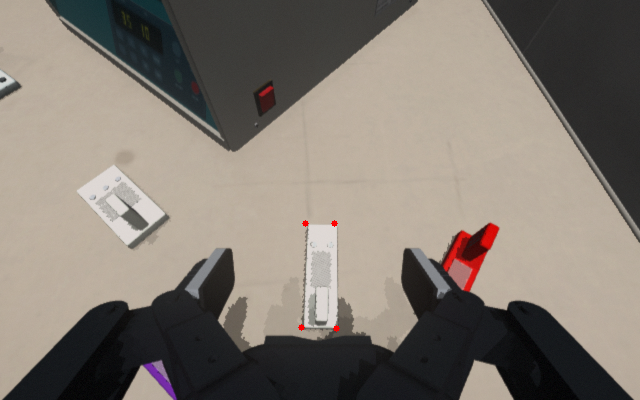

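The wrist view shows the narrow cartridge at (320,275) with two ports. The predicted corners (red dots) fall on its outline, and the fin at (321,305) is central between the fingers. The wide one with three ports is at (123,205). Choice confirmed, descending.

Request:
{"op": "drive_tool", "data": {
  "moves": [
    [-2.4, 0, 2.4, 0, 0, 0, 0.1],
    [-2.4, 0, 2.4, 0, 0, 0, 0.1],
    [-1.5, 0, 1.5, 0, 0, 0, 0.1],
    [-1.05, 0, 1.0, 0, 0, 0, 0.1],
    [0, 0, 0, 0, 0, 0, 0.1],
    [0, 0, 0, 0, 0, 0, 0.1]
  ]
}}

```text
time_s: 2.37
tool_pos: [0.4999, -0.421, 0.0407]
tcp_rot: [-0.078, 0.903, 0.197, 0.374]
ft_force: [-0.5, 0.0, 0.5]
opening: 0.0471
```

Run:
```python
from h import *
delta((.5381-.036*np.cos(np.radians(24.3)),-.4013-.036*np.sin(np.radians(24.3)),.037),24.3,45)
c=cam('wrist'); save(c,'wrist2.png')
```

```text
t 2.37 grasp now [ 0.5038 -0.4193  0.0364] turn [0.11 0.05 0.38] shift after [ 0.23 -0.23  0.15] shift before [ 0.23 -0.23  0.15] F [-0.5  0.   0.5] open 0.0471
```

View pics/wrist2.png

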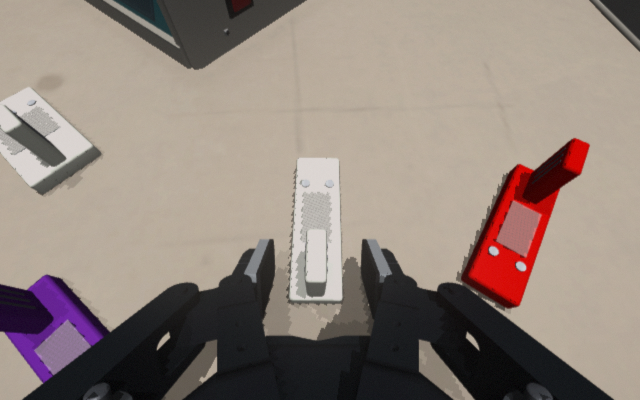

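The fin is between the pads. Small correction, then grip.

Request:
{"op": "drive_tool", "data": {
  "moves": [
    [0.2, -0.2, 0.15, 0, 0, 0.4, 0.1],
    [0, 0, 0, 0, 0, 0, -1],
    [0, 0, 0, 0, 0, 0, -1],
    [0, 0, 0, 0, 0, 0, -1],
    [0, 0, 0, 0, 0, 0, -1],
    [0, 0, 0, 0, 0, 0, -1],
    [0, 0, 0, 0, 0, 0, -1]
  ],
  "squeeze": 60
}}

```text
time_s: 3.0
tool_pos: [0.5024, -0.4172, 0.0418]
tcp_rot: [-0.08, 0.903, 0.195, 0.375]
ft_force: [-1.7, -0.4, 5.3]
opening: 0.0092
```

Request:
{"op": "drive_tool", "data": {
  "moves": [
    [0.5, 0, -0.5, 0, 0, 0, -1],
    [2.5, 0, -2.5, 0, 0, 0, -1],
    [2.5, 0, -2.5, 0, 0, 0, -1],
    [1.5, 0, -1.5, 0, 0, 0, -1],
    [0, 0, 0, 0, 0, 0, -1],
    [0, 0, 0, 0, 0, 0, -1]
  ]
}}

```text
time_s: 3.5
tool_pos: [0.5023, -0.417, 0.1414]
tcp_rot: [-0.079, 0.903, 0.196, 0.374]
ft_force: [0.6, 0.6, -1.6]
opening: 0.0094
```

Run:
```python
from h import *
c=cam('wrist'); save(c,'wrist3.png')
delta(st(-.16,0,.13)-[0,0,0],HS,45)
s=state(); z=rot(s['tcp_rot']).inv().apply([0,0,1]); print('worldz in tool',z, s['qpos'])
```

```text
t 3.55 grasp now [ 0.5055 -0.4147  0.1356] turn [ 39.61   0.1  -39.54] shift after [33.77 -4.26 34.57] shift before [ 16.29 -42.43  16.96] F [ 0.2 -0.2 -0.6] open 0.0094
worldz in tool [ 0.70631586  0.00153991 -0.70789515] [ 1.25000609  0.64226918 -0.43982718  1.87970009 -0.88890687  0.66620283
  0.48653888]
```

View pics/wrist3.png

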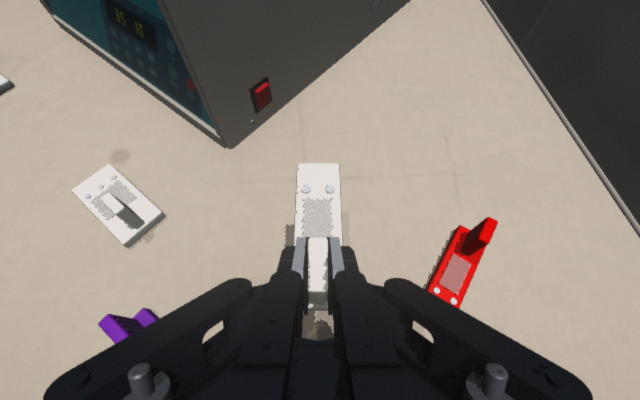

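Gripped: the pads at (300-335,270) hold the fin and the cartridge is straight in the jaws. I check the path for obstacles, yaw here, then carry.

Run:
```python
from h import *
for n in('top0','scene0'):
    W=np.load(n+'.npz')['W']; x,y,z=W[...,0],W[...,1],W[...,2]
    for ylo in np.arange(-.4,.15,.1):
        m=(z>.06)&(z<.5)&(y>ylo)&(y<ylo+.1)&(x>.42)&(x<.9); print(n,round(ylo,1),m.sum(),np.nanmin(x[m]).round(3) if m.any() else '')
```

```text
top0 -0.4 190 0.799
top0 -0.3 3232 0.617
top0 -0.2 3324 0.631
top0 -0.1 2973 0.658
top0 -0.0 2432 0.685
top0 0.1 199 0.422
scene0 -0.4 43 0.789
scene0 -0.3 1479 0.611
scene0 -0.2 1752 0.625
scene0 -0.1 1872 0.652
scene0 -0.0 2437 0.68
scene0 0.1 412 0.42
```

Request:
{"op": "drive_tool", "data": {
  "moves": [
    [0, 0, 0, 5, 0, -5, -1],
    [0, 0, 0, 5, 0, -5, -1],
    [0, 0, 0, 5, 0, -5, -1],
    [0, 0, 0, 5, 0, -5, -1],
    [0, 0, 0, 5, 0, -5, -1],
    [0, 0, 0, 5, 0, -5, -1],
    [0, 0, 0, 5, 0, -5, -1],
    [0, 0, 0, 4.6, 0, -4.5, -1],
    [0, 0, 0, 0, 0, 0, -1],
    [0, 0, 0, 0, 0, 0, -1]
  ]
}}

```text
time_s: 4.38
tool_pos: [0.5025, -0.4155, 0.1379]
tcp_rot: [-0.248, 0.707, 0.594, 0.293]
ft_force: [0.1, 0.3, -0.7]
opening: 0.0094
```

Run:
```python
from h import *
delta(st(-.17,0,.13),HS,45); print(st(-.17,0,.13),state()['qpos'])
```

```text
t 4.38 grasp now [ 0.5032 -0.4113  0.1337] turn [-0.02 -0.09 -0.17] shift after [33.12 -4.33 33.64] shift before [33.05 -4.42 33.7 ] F [ 0.1  0.3 -0.7] open 0.0094
[0.54005681 0.06133041 0.13      ] [ 1.08161501  0.88499974 -0.39343236  1.36525973 -0.33701706  1.41428088
  0.7149685 ]
```

Request:
{"op": "drive_tool", "data": {
  "moves": [
    [1.4, -0.18, 1.4, 0, 0, 0, -1],
    [2.75, -0.36, 2.8, 0, 0, 0, -1],
    [2.75, -0.36, 2.8, 0, 0, 0, -1],
    [2.75, -0.36, 2.8, 0, 0, 0, -1],
    [2.75, -0.36, 2.8, 0, 0, 0, -1],
    [2.75, -0.36, 2.8, 0, 0, 0, -1],
    [2.75, -0.36, 2.8, 0, 0, 0, -1],
    [2.75, -0.36, 2.8, 0, 0, 0, -1],
    [2.75, -0.36, 2.8, 0, 0, 0, -1],
    [2.75, -0.36, 2.8, 0, 0, 0, -1]
  ]
}}

```text
time_s: 5.22
tool_pos: [0.5299, -0.0427, 0.1358]
tcp_rot: [-0.246, 0.709, 0.593, 0.291]
ft_force: [1.0, 0.5, -0.7]
opening: 0.0092
```

Request:
{"op": "drive_tool", "data": {
  "moves": [
    [2.75, -0.36, 2.8, 0, 0, 0, -1],
    [2.75, -0.36, 2.8, 0, 0, 0, -1],
    [1.3, -0.18, 1.3, 0, 0, 0, -1],
    [0, 0, 0, 0, 0, 0, -1],
    [0, 0, 0, 0, 0, 0, -1],
    [0, 0, 0, 0, 0, 0, -1]
  ]
}}

```text
time_s: 5.72
tool_pos: [0.5385, 0.0518, 0.1349]
tcp_rot: [-0.246, 0.708, 0.594, 0.292]
ft_force: [-0.2, 0.0, -0.5]
opening: 0.009
```

Run:
```python
from h import *
print(state()['qpos'])
delta(st(-.145,0,.055),HS,45)
c=cam('wrist'); np.savez('wrist4.npz',W=pts(c),**c)
f=c['frame'].copy()
for p in [(-.062,.0295,.02),(-.062,-.0295,.02),(0,.0175,.02),(0,-.0175,.02),(-.14,.055,.012),(-.14,-.055,.012),(0,.038,.048),(0,-.038,.048),(-.03,.054,.15),(-.03,-.054,.15)]:
    u=proj(c,st(*p)); cv2.circle(f,tuple(int(round(v)) for v in u),2,(255,0,0),-1)
cv2.imwrite('pics/wrist4.png',f[:,:,::-1])
```

```text
[ 0.72257221  0.63690281 -0.68326669  2.02106004 -0.65549433  0.68790268
  0.50404933]
t 5.72 grasp now [0.5392 0.056  0.1307] turn [ 0.12  0.16 -0.27] shift after [-3.2  -0.01  7.5 ] shift before [-3.18 -0.01  7.51] F [-0.2  0.  -0.5] open 0.009
```

View pics/wrist4.png

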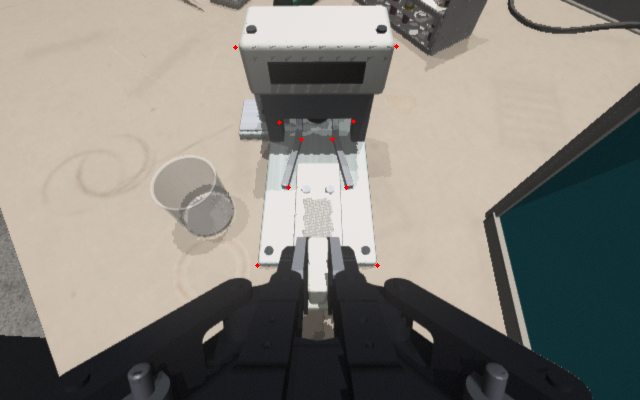

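The view shows the channel straight ahead: guide ends at (287,187) and (349,187), deck corners at (259,264) and (377,264). My predictions are within a few px. I'll refine the lateral offset numerically.

Run:
```python
from h import *
d=dict(np.load('wrist4.npz')); W=d['W']; h=np.radians(HS); q=W-O
X=q[...,0]*np.cos(h)+q[...,1]*np.sin(h); Y=-q[...,0]*np.sin(h)+q[...,1]*np.cos(h); Z=W[...,2]
def ext(n,x0,x1,z0,z1,y0,y1):
    m=(X>x0)&(X<x1)&(Z>z0)&(Z<z1)&(Y>y0)&(Y<y1); y=Y[m]; print(n,m.sum(),np.percentile(y,[.5,99.5])*1000 if m.any() else '', np.median(X[m])*1000,np.median(Z[m])*1000)
for a in(-.12,-.1,-.08,-.03): ext(f'deck {a}',a,a+.015,.008,.016,-.07,.07)
ext('visor top',-.03,.02,.14,.16,-.08,.08)
for s in(-1,1):
  for a in (-.058,-.045,-.03,-.015):
    y0,y1=(0.008,.04) if s>0 else (-.04,-.008)
    ext(f'guide{s} {a}',a,a+.01,.0175,.024,y0,y1)
m=(X>-.17)&(X<-.06)&(Z>.09)&(Z<.12)&(abs(Y)<.03); 
# held cartridge body top
m=(X>-.13)&(X<-.05)&(Z>.085)&(Z<.12)&(abs(Y)<.022)
p=np.stack([X[m],Y[m]],1)*1000; print('cart',m.sum(),cv2.minAreaRect(p.astype(np.float32)),np.median(Z[m]),p[:,0].max())
A=np.c_[p[:,0]/1000,np.ones(len(p))]; print('pitch deg',np.degrees(np.linalg.lstsq(A,Z[m],rcond=None)[0][0]))
```

```text
deck -0.12 973 [-54.4202802   54.16875329] -112.6664884602946 12.57580854694493
deck -0.1 870 [-54.34503029  54.12424002] -92.5458264679673 12.6761735962281
deck -0.08 784 [-54.42337165  54.28901654] -72.52725356793329 12.630324976554498
deck -0.03 825 [-54.26300975  53.83106164] -21.93436991093967 12.681994995701574
visor top 7821 [-52.28728641  51.65838675] -16.13488540303254 150.4230327179986
guide-1 -0.058 58 [-36.31657432 -28.31211367] -53.04704379806949 20.549894939168077
guide-1 -0.045 59 [-33.53139664 -25.85156505] -39.69182872036214 20.702202105656525
guide-1 -0.03 55 [-30.50548328 -23.18394469] -25.22328141027437 20.633630639540375
guide-1 -0.015 50 [-27.6346087  -19.47058112] -9.990714322576123 20.663488018503866
guide1 -0.058 58 [27.70440975 35.57038234] -52.940357081121185 20.471414619011863
guide1 -0.045 57 [24.95313761 33.16138099] -40.07212641123254 20.561756897838467
guide1 -0.03 52 [22.14513744 29.58674743] -25.279696184636663 20.689445265110596
guide1 -0.015 49 [19.29109622 26.91244001] -10.239510192673679 20.585428376581167
cart 2077 ((-111.09291076660156, -0.8566265106201172), (30.008193969726562, 37.99407958984375), 89.36688232421875) 0.10578219441867921 -92.13634534848501
pitch deg -0.7907301021627918
```

Request:
{"op": "drive_tool", "data": {
  "moves": [
    [-1.2, -0.05, 1.2, 0, 0.7, 0, -1],
    [-2.4, 0, 2.4, 0, 0, 0, -1],
    [-1.5, 0, 1.5, 0, 0, 0, -1],
    [-0.5, 0, 0.5, 0, 0, 0, -1],
    [0, 0, 0, 0, 0, 0, -1],
    [0, 0, 0, 0, 0, 0, -1]
  ]
}}

```text
time_s: 6.27
tool_pos: [0.539, 0.0537, 0.0569]
tcp_rot: [-0.25, 0.705, 0.593, 0.297]
ft_force: [0.6, -0.4, -0.4]
opening: 0.0092
```

Run:
```python
from h import *
delta(st(-.1754,0.0003,.0495),HS,45.7)
```

```text
t 6.27 grasp now [0.5397 0.0579 0.0527] turn [ 0.07  0.05 -0.14] shift after [-0.37 -0.05  0.08] shift before [-0.37 -0.05  0.08] F [ 0.6 -0.4 -0.4] open 0.0092
```

Request:
{"op": "drive_tool", "data": {
  "moves": [
    [-0.2, -0.03, 0.2, 0, 0, 0, -1],
    [0, 0, 0, 0, 0, 0, -1],
    [0.7, 0, 0.7, 0, 0, 0, -1],
    [1.0, 0, 1.0, 0, 0, 0, -1],
    [1.0, 0, 1.0, 0, 0, 0, -1],
    [1.0, 0, 1.0, 0, 0, 0, -1],
    [1.0, 0, 1.0, 0, 0, 0, -1],
    [0, 0, 0, 0, 0, 0, -1],
    [0, 0, 0, 0, 0, 0, -1]
  ]
}}

```text
time_s: 7.02
tool_pos: [0.5491, 0.122, 0.0547]
tcp_rot: [-0.251, 0.704, 0.595, 0.296]
ft_force: [-1.0, -1.0, -0.6]
opening: 0.0093
```

Run:
```python
from h import *
delta(st(-.0285,0.0003,.0495),HS,45.7); print(state()['qpos'])
```

```text
t 7.02 grasp now [0.5498 0.1262 0.0505] turn [-0.11  0.02  0.05] shift after [5.23 0.1  5.5 ] shift before [5.23 0.11 5.5 ] F [-1.  -1.  -0.6] open 0.0093
[ 0.62157634  0.81814257 -0.72305866  2.03817644 -0.70059863  0.46086332
  0.56571496]
```

Request:
{"op": "drive_tool", "data": {
  "moves": [
    [0, 0.1, 0.1, 0, 0, 0, -1],
    [0.6, 0, 0.6, 0, 0, 0, -1],
    [0.8, 0, 0.8, 0, 0, 0, -1],
    [0.8, 0, 0.8, 0, 0, 0, -1],
    [0.8, 0, 0.8, 0, 0, 0, -1],
    [0.8, 0, 0.8, 0, 0, 0, -1],
    [0.5, 0, 0.5, 0, 0, 0, -1],
    [0, 0, 0, 0, 0, 0, -1],
    [0, 0, 0, 0, 0, 0, -1]
  ]
}}

```text
time_s: 7.77
tool_pos: [0.5607, 0.1811, 0.0543]
tcp_rot: [-0.25, 0.705, 0.594, 0.296]
ft_force: [0.5, -0.4, -0.3]
opening: 0.0092
```

Run:
```python
from h import *
delta(st(-.0285,0.0003,.0495),HS,45.7)
c=cam('scene'); f=c['frame'][200:310,190:330]; cv2.imwrite('pics/s5.png',cv2.resize(f,None,fx=5,fy=5,interpolation=2)[:,:,::-1])
```

```text
t 7.77 grasp now [0.5614 0.1853 0.0501] turn [-0.04  0.06 -0.02] shift after [ 1.05 -0.05  1.17] shift before [ 1.05 -0.05  1.17] F [ 0.5 -0.4 -0.3] open 0.0092
```

View pics/s5.png

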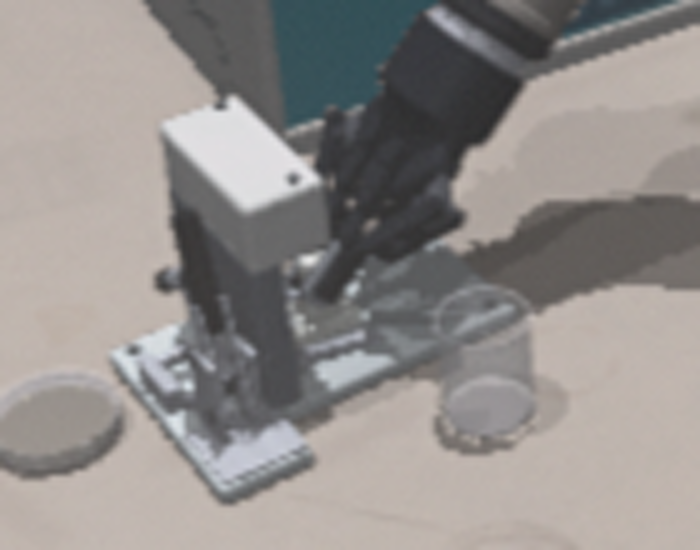

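The gripper leans back clear of the visor, and the beaker is free. About 16 mm to go, so I creep until contact.

Request:
{"op": "drive_tool", "data": {
  "moves": [
    [0.3, -0.03, 0.35, 0, 0, 0, -1],
    [0.3, 0, 0.3, 0, 0, 0, -1],
    [0.2, 0, 0.25, 0, 0, 0, -1],
    [0.07, 0, 0.07, 0, 0, 0, -1],
    [0.07, 0, 0.07, 0, 0, 0, -1],
    [0, 0, 0, 0, 0, 0, -1],
    [0, 0, 0, 0, 0, 0, -1]
  ]
}}

```text
time_s: 8.4
tool_pos: [0.563, 0.1944, 0.0539]
tcp_rot: [-0.25, 0.705, 0.594, 0.296]
ft_force: [-0.8, 0.5, -0.1]
opening: 0.009
```

Request:
{"op": "drive_tool", "data": {
  "moves": [
    [0.07, 0, 0.07, 0, 0, 0, -1],
    [0.07, 0, 0.07, 0, 0, 0, -1],
    [0, 0, 0, 0, 0, 0, -1]
  ]
}}

```text
time_s: 8.65
tool_pos: [0.5634, 0.1964, 0.054]
tcp_rot: [-0.25, 0.705, 0.594, 0.296]
ft_force: [-0.1, -0.1, -0.6]
opening: 0.0087
```

Run:
```python
from h import *
delta(st(-.0285,0.0003,.0495),HS,45.7)
```

```text
t 8.65 grasp now [0.5641 0.2007 0.0498] turn [ 0.01  0.06 -0.05] shift after [-0.01 -0.05  0.03] shift before [-0.01 -0.05  0.03] F [-0.1 -0.1 -0.6] open 0.0087
```

Request:
{"op": "drive_tool", "data": {
  "moves": [
    [0.07, 0, 0.07, 0, 0, 0, -1],
    [0.07, 0, 0.07, 0, 0, 0, -1],
    [0, 0, 0, 0, 0, 0, -1]
  ]
}}

```text
time_s: 8.9
tool_pos: [0.5637, 0.1986, 0.054]
tcp_rot: [-0.25, 0.705, 0.594, 0.296]
ft_force: [0.7, -0.4, -1.0]
opening: 0.0092
```

Request:
{"op": "drive_tool", "data": {
  "moves": [
    [0.07, 0, 0.07, 0, 0, 0, -1],
    [0, 0, 0, 0, 0, 0, -1]
  ]
}}

```text
time_s: 9.07
tool_pos: [0.5638, 0.1991, 0.0539]
tcp_rot: [-0.25, 0.705, 0.594, 0.296]
ft_force: [-0.6, -1.6, 0.0]
opening: 0.0089
```

Request:
{"op": "drive_tool", "data": {
  "moves": [
    [0.07, 0, 0.07, 0, 0, 0, -1],
    [0, 0, 0, 0, 0, 0, -1]
  ]
}}

```text
time_s: 9.23
tool_pos: [0.5639, 0.1991, 0.0539]
tcp_rot: [-0.25, 0.705, 0.594, 0.296]
ft_force: [-3.4, -8.8, 7.1]
opening: 0.0091
```

Contact (−9 N along the channel). Lower onto the deck, press again, then open gently.

Request:
{"op": "drive_tool", "data": {
  "moves": [
    [-0.1, 0, 0.05, 0, 0, 0, -1],
    [-0.05, 0, 0.05, 0, 0, 0, -1],
    [0.05, 0, 0.05, 0, 0, 0, -1],
    [0, 0, 0, 0, 0, 0, -1]
  ]
}}

```text
time_s: 9.57
tool_pos: [0.564, 0.1991, 0.0537]
tcp_rot: [-0.25, 0.705, 0.594, 0.297]
ft_force: [-10.7, -20.4, 27.1]
opening: 0.009
```

Request:
{"op": "drive_tool", "data": {
  "moves": [
    [0.05, 0, 0.05, 0, 0, 0, -1],
    [0.05, 0, 0.05, 0, 0, 0, -1],
    [0, 0, 0, 0, 0, 0, -1],
    [0, 0, 0, 0, 0, 0, -1]
  ]
}}

```text
time_s: 9.9
tool_pos: [0.5641, 0.1992, 0.0537]
tcp_rot: [-0.25, 0.705, 0.594, 0.296]
ft_force: [-14.9, -28.8, 34.5]
opening: 0.009
```

Run:
```python
from h import *
delta(st(-.0285,0.0003,.0495),HS,45.7)
```

```text
t 9.9 grasp now [0.5648 0.2034 0.0495] turn [ 0.04  0.08 -0.11] shift after [-0.19 -0.07 -0.2 ] shift before [-0.19 -0.07 -0.19] F [-14.9 -28.8  34.5] open 0.009
```

Request:
{"op": "drive_tool", "data": {
  "moves": [
    [0, 0.05, -0.2, 0, 0, 0, -1],
    [0, 0, 0, 0, 0, 0, -1]
  ]
}}

```text
time_s: 10.07
tool_pos: [0.5649, 0.199, 0.0538]
tcp_rot: [-0.249, 0.705, 0.594, 0.296]
ft_force: [-3.4, -11.0, 9.1]
opening: 0.0093
```

Request:
{"op": "drive_tool", "data": {
  "moves": [
    [0, 0, 0, 0, 0, 0, -0.4],
    [0, 0, 0, 0, 0, 0, -0.4],
    [0, 0, 0, 0, 0, 0, -0.4],
    [0, 0, 0, 0, 0, 0, -0.4]
  ]
}}

```text
time_s: 10.4
tool_pos: [0.5645, 0.2011, 0.0537]
tcp_rot: [-0.25, 0.705, 0.594, 0.296]
ft_force: [0.6, -0.5, 1.3]
opening: 0.0259
```

Request:
{"op": "drive_tool", "data": {
  "moves": [
    [0, 0, -1.5, 0, 0, 0, -0.4],
    [0, 0, -3, 0, 0, 0, -0.4],
    [0, 0, -3.5, 0, 0, 0, -0.4],
    [0, 0, -3.5, 0, 0, 0, -0.4],
    [0, 0, -1.5, 0, 0, 0, -0.4],
    [0, 0, 0, 0, 0, 0, -0.4],
    [0, 0, 0, 0, 0, 0, -0.4]
  ]
}}

```text
time_s: 10.98
tool_pos: [0.5492, 0.1088, 0.1447]
tcp_rot: [-0.25, 0.705, 0.594, 0.297]
ft_force: [0.6, 0.8, -0.5]
opening: 0.0256
```

Run:
```python
from h import *
c=cam('wrist'); W=pts(c); np.savez('wrist6.npz',W=W,**c); save(c,'wrist6.png')
h=np.radians(HS); q=W-O
X=q[...,0]*np.cos(h)+q[...,1]*np.sin(h); Y=-q[...,0]*np.sin(h)+q[...,1]*np.cos(h); Z=W[...,2]
m=(X>-.06)&(X<.0)&(abs(Y)<.012)&(Z>.05)&(Z<.065)
print('fin top',m.sum(),cv2.minAreaRect((np.stack([X[m],Y[m]],1)*1000).astype(np.float32)),np.median(Z[m]))
m=(X>-.07)&(X<.0)&(abs(Y)<.022)&(Z>.021)&(Z<.03)
print('body',m.sum(),np.percentile(X[m]*1000,[1,99]),np.percentile(Y[m]*1000,[1,99]),np.median(Z[m]))
m=(abs(Y)<.04)&(Z>.06)&(Z<.10)&(X>-.03)&(X<.03); print('head face X',np.median(X[m])*1000,m.sum())
m=(abs(Y)<.04)&(Z>.115)&(Z<.14)&(X>-.06)&(X<.03); print('visor face X (-30)',np.median(X[m])*1000,m.sum())
delta(st(-.0285,0.0003,.0495),HS,45.7); print(state()['qpos'])
```

```text
fin top 343 ((-25.326908111572266, -1.6219501495361328), (26.3740177154541, 10.01813793182373), 0.10214084386825562) 0.06016450708559401
body 736 [-39.60001489  -0.56676099] [-16.55485235  19.2945121 ] 0.02446540307853314
head face X 1.3800768997676476 631
visor face X (-30) -29.610101223107165 2820
t 11.03 grasp now [0.5493 0.1141 0.14  ] turn [-0.05  0.04 -0.03] shift after [-0.33 -0.05 12.61] shift before [-0.32 -0.04 12.61] F [-0.  -0.4 -0.2] open 0.026
[ 0.64351006  0.63238018 -0.71847724  2.02603307 -0.7056783   0.62717001
  0.46412176]
```

View pics/wrist6.png

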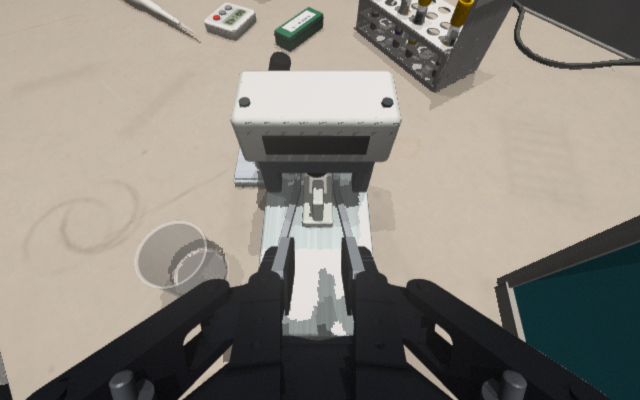

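The cartridge is under the head with its fin at (318,200), about 26-27 mm before the head face. To make sure it's home, I'll push the fin's tail with shut fingers.

Run:
```python
from h import *
delta(st(-.068,-.001,.046),HS,45)
```

```text
t 11.03 grasp now [0.5493 0.1141 0.14  ] turn [-0.05 -0.66 -0.03] shift after [-3.21  0.08 10.07] shift before [-3.33  0.09 10.03] F [-0.  -0.4 -0.2] open 0.026
```

Request:
{"op": "drive_tool", "data": {
  "moves": [
    [0, 0, 0, 0, 0, 0, -1],
    [0, 0, 0, 0, 0, 0, -1],
    [0, 0, 0, 0, 0, 0, -1]
  ],
  "squeeze": 20
}}

```text
time_s: 11.28
tool_pos: [0.5483, 0.1102, 0.1438]
tcp_rot: [-0.251, 0.704, 0.594, 0.296]
ft_force: [0.4, 0.4, 0.2]
opening: 0.0002
```

Request:
{"op": "drive_tool", "data": {
  "moves": [
    [-0.9, 0.05, 2.5, 0, 0, 0, -1],
    [-0.8, 0.05, 2.5, 0, 0, 0, -1],
    [-0.8, 0, 2.5, 0, 0, 0, -1],
    [-0.8, 0, 2.4, 0, 0, 0, -1],
    [0, 0, 0, 0, 0, 0, -1],
    [0, 0, 0, 0, 0, 0, -1]
  ]
}}

```text
time_s: 11.78
tool_pos: [0.5567, 0.157, 0.0509]
tcp_rot: [-0.252, 0.705, 0.594, 0.296]
ft_force: [-0.6, -0.6, 0.4]
opening: 0.0003
```

Request:
{"op": "drive_tool", "data": {
  "moves": [
    [0.15, 0, 0.15, 0, 0, 0, -1],
    [0.15, 0, 0.15, 0, 0, 0, -1],
    [0.1, 0, 0.1, 0, 0, 0, -1],
    [0, 0, 0, 0, 0, 0, -1]
  ]
}}

```text
time_s: 12.12
tool_pos: [0.5595, 0.1613, 0.0529]
tcp_rot: [-0.249, 0.705, 0.594, 0.297]
ft_force: [-0.2, 0.8, -0.2]
opening: 0.0003
```

Request:
{"op": "drive_tool", "data": {
  "moves": [
    [0.1, 0, 0.1, 0, 0, 0, -1],
    [0, 0, 0, 0, 0, 0, -1]
  ]
}}

```text
time_s: 12.28
tool_pos: [0.5594, 0.1627, 0.0523]
tcp_rot: [-0.25, 0.705, 0.594, 0.297]
ft_force: [-0.6, -0.1, -0.3]
opening: -0.0003
```

Request:
{"op": "drive_tool", "data": {
  "moves": [
    [0.1, 0, 0.1, 0, 0, 0, -1],
    [0, 0, 0, 0, 0, 0, -1]
  ]
}}

```text
time_s: 12.45
tool_pos: [0.5594, 0.1643, 0.052]
tcp_rot: [-0.25, 0.705, 0.594, 0.296]
ft_force: [-0.3, -0.4, -0.7]
opening: 0.0002
```

Request:
{"op": "drive_tool", "data": {
  "moves": [
    [0.1, 0, 0.1, 0, 0, 0, -1],
    [0, 0, 0, 0, 0, 0, -1]
  ]
}}

```text
time_s: 12.62
tool_pos: [0.5596, 0.1658, 0.0519]
tcp_rot: [-0.25, 0.705, 0.594, 0.296]
ft_force: [0.7, -0.3, -0.4]
opening: 0.0001
```

Request:
{"op": "drive_tool", "data": {
  "moves": [
    [0.1, 0, 0.1, 0, 0, 0, -1],
    [0, 0, 0, 0, 0, 0, -1]
  ]
}}

```text
time_s: 12.78
tool_pos: [0.5598, 0.1672, 0.0519]
tcp_rot: [-0.25, 0.705, 0.594, 0.296]
ft_force: [0.3, 0.6, 0.0]
opening: -0.0001
```

Request:
{"op": "drive_tool", "data": {
  "moves": [
    [0.07, 0, 0.07, 0, 0, 0, -1],
    [0, 0, 0, 0, 0, 0, -1]
  ]
}}

```text
time_s: 12.95
tool_pos: [0.56, 0.1681, 0.0519]
tcp_rot: [-0.25, 0.705, 0.594, 0.296]
ft_force: [-0.5, -0.4, 0.6]
opening: -0.0003
```

Request:
{"op": "drive_tool", "data": {
  "moves": [
    [0.07, 0, 0.07, 0, 0, 0, -1],
    [0, 0, 0, 0, 0, 0, -1]
  ]
}}

```text
time_s: 13.12
tool_pos: [0.5602, 0.1685, 0.0517]
tcp_rot: [-0.25, 0.705, 0.594, 0.296]
ft_force: [0.8, -2.0, 1.4]
opening: -0.0001
```

Request:
{"op": "drive_tool", "data": {
  "moves": [
    [0.07, 0, 0.07, 0, 0, 0, -1],
    [0, 0, 0, 0, 0, 0, -1],
    [0, 0, 0, 0, 0, 0, -1]
  ]
}}

```text
time_s: 13.37
tool_pos: [0.5603, 0.1687, 0.0516]
tcp_rot: [-0.25, 0.705, 0.594, 0.296]
ft_force: [-4.3, -9.0, 4.8]
opening: 0.0002
```

Request:
{"op": "drive_tool", "data": {
  "moves": [
    [0.05, 0, 0.05, 0, 0, 0, -1],
    [0, 0, 0, 0, 0, 0, -1],
    [0, 0, 0, 0, 0, 0, -1]
  ]
}}

```text
time_s: 13.62
tool_pos: [0.5603, 0.1687, 0.0515]
tcp_rot: [-0.25, 0.706, 0.594, 0.296]
ft_force: [-5.0, -10.2, 8.8]
opening: 0.0003
```

10 N against a hard stop at an unchanged position, so it's home. Retreat, straighten the tool, and look at the clamp.

Request:
{"op": "drive_tool", "data": {
  "moves": [
    [-0.3, 0, -1.5, 0, 0, 0, -1],
    [0, 0, -3.5, 0, 0, 0, -1],
    [0, 0, -3.5, 0, 0, 0, -1],
    [0, 0, -3.5, 0, 0, 0, -1],
    [2, 0, -3, 0, 0, 0, -1],
    [2, 0, -2, 0, -6.5, 0, -1],
    [2, 0, -1, 0, -6.5, 0, -1],
    [0, 0, 0, 0, -6.5, 0, -1],
    [0, 0, 0, 0, -6.5, 0, -1],
    [0, 0, 0, 0, -6.5, 0, -1]
  ]
}}

```text
time_s: 14.45
tool_pos: [0.5466, 0.0852, 0.2196]
tcp_rot: [-0.071, 0.76, 0.64, 0.087]
ft_force: [0.3, 0.1, -0.9]
opening: -0.0
```

Request:
{"op": "drive_tool", "data": {
  "moves": [
    [0, 0, 0, 0, -6.5, 0, -1],
    [0, 0, 0, 0, -6.5, 0, -1],
    [0, 0, 0, 0, 0, 0, -1],
    [0, 0, 0, 0, 0, 0, -1]
  ]
}}

```text
time_s: 14.78
tool_pos: [0.5455, 0.0881, 0.2175]
tcp_rot: [-0.002, 0.763, 0.647, 0.002]
ft_force: [-0.2, 0.4, 0.1]
opening: -0.0001
```

```bash
cat >> h.py <<'E'
def sf(W):
    h=np.radians(HS); q=W-O
    return np.stack([q[...,0]*np.cos(h)+q[...,1]*np.sin(h),-q[...,0]*np.sin(h)+q[...,1]*np.cos(h),W[...,2]],-1)*1000
E
python3 - <<'E'
from h import *
np.set_printoptions(precision=1,suppress=True)
c=cam('scene'); f=c['frame'][210:300,190:300]; cv2.imwrite('pics/s7.png',cv2.resize(f,None,fx=6,fy=6,interpolation=2)[:,:,::-1])
for n in('top','scene'):
    cc=cam(n); S=sf(pts(cc)); m=(S[...,0]>26)&(S[...,0]<75)&(abs(S[...,1])<100)
    for z in range(30,180,10):
        k=m&(S[...,2]>z)&(S[...,2]<z+10)
        if k.sum()>1: print(n,z,k.sum(),'x',S[k][:,0].min(),S[k][:,0].max(),'y',S[k][:,1].min(),S[k][:,1].max())
s=state(); print(s['tool_pos'],sf(np.array(s['tool_pos'])),s['qpos'])
delta(st(.05,-.012,.20),HS,0)
E
```

```text
top 30 12 x 29.371329708260618 66.13464463653987 y -13.165072131620498 65.24264378357016
top 40 10 x 31.08720430862158 55.22311915797795 y 52.66506574438225 66.12538821515855
top 50 10 x 30.53775238863809 55.52726783168889 y 53.10539950364115 66.48130135400574
top 60 14 x 30.53471853514831 55.93837514231467 y 54.084283705351716 66.21191117326781
top 70 12 x 41.18378783949904 55.28903032842617 y -19.145004858262826 57.58971540371511
top 80 16 x 39.45140305205674 52.79207994213452 y -15.422344900084243 50.439664696380646
top 90 36 x 36.954860744378806 50.85542951171339 y 0.6661650046121048 47.425257756133526
top 100 13 x 35.49145905834263 50.277969391851464 y 17.347820528163567 44.94297493321321
top 110 9 x 36.24547155005213 46.87268497049766 y 29.366466824645276 42.504603573270245
top 120 6 x 36.925971211809724 47.842605772031014 y 29.978976380592698 39.60246726332881
top 130 10 x 35.984122487717954 48.10619809120226 y 20.021237160751618 37.245163825770405
top 140 22 x 35.891767325898016 51.37615739275188 y 19.614218535571943 34.45823281985573
scene 30 49 x 31.904709391303264 66.00075
[... 559 characters left out ...]
59314931 51.355177700819716
scene 100 23 x 35.52894390823961 51.386304674521845 y 19.970328444959293 51.284132340569684
scene 110 18 x 37.36897026527445 51.87355109685532 y 37.9224267044056 46.82666914526175
scene 120 25 x 35.970880420685425 50.89053333009117 y 30.141202657011366 46.85263686056377
scene 130 25 x 35.599634761271425 51.53442479234774 y 22.252947336087562 39.67164028018966
scene 140 13 x 38.640754042871066 49.32279066923355 y 23.767182846558605 35.984562102648255
[0.5 0.1 0.2] [-147.6   -1.7  216.9] [ 0.   0.3 -0.3  1.9  0.1  0.9 -0.6]
t 14.93 grasp now [0.5 0.1 0.2] turn [-0.1 -0.2 -0.2] shift after [19.8  1.   1.1] shift before [19.8  0.9  1.2] F [ 0.6 -0.4 -0.5] open -0.0002
```

View pics/s7.png

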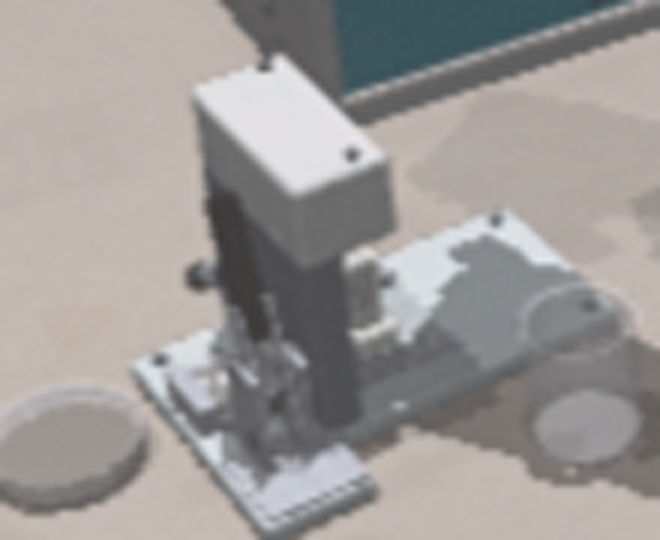

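The clamp shows its handle up (dark stick, crop ≈(235,260)) and its arm and pad raised (knob (200,275)). Depth puts the handle end at station (≈43, 27, 148) mm as expected, with the arm below z≈105. I go over the visor and down on the channel side of the handle.

Request:
{"op": "drive_tool", "data": {
  "moves": [
    [3.2, 0.04, 0, 0, 0, 0, -1],
    [3.3, 0.04, 0, 0, 0, 0, -1],
    [3.3, 0.04, 0, 0, 0, 0, -1],
    [3.3, 0.04, 0, 0, 0, 0, -1],
    [3.3, 0.04, 0, 0, 0, 0, -1],
    [3.2, 0.03, 0, 0, 0, 0, -1],
    [0, 0, 0, 0, 0, 0, -1],
    [0, 0, 0, 0, 0, 0, -1]
  ]
}}

```text
time_s: 15.6
tool_pos: [0.5815, 0.2779, 0.2173]
tcp_rot: [-0.002, 0.765, 0.644, 0.001]
ft_force: [0.3, -0.5, 0.4]
opening: 0.0001
```

Run:
```python
from h import *
s=state(); p=np.array(s['tool_pos']); S=sf(p); print(S.round(1),'tip',S[2]-25,s['ft_force'].round(1),s['qpos'].round(2))
delta(st(.048,-.004,.145),HS,0)
```

```text
[ 50.4  -4.4 217.3] tip 192.29769633450368 [ 0.3 -0.5  0.4] [-0.28  0.49 -0.36  1.65  0.19  1.03 -0.86]
t 15.6 grasp now [0.5815 0.2779 0.2113] turn [-0.15 -0.22 -0.06] shift after [-0.24 -0.04  6.63] shift before [-0.27 -0.02  6.63] F [ 0.3 -0.5  0.4] open 0.0001
```

Down to tip z≈126, then push toward +y.

Request:
{"op": "drive_tool", "data": {
  "moves": [
    [-0.2, 0, 2.5, 0, 0, 0, -1],
    [0, 0, 2.5, 0, 0, 0, -1],
    [0, 0, 1.5, 0, 0, 0, -1],
    [0, 0, 0, 0, 0, 0, -1],
    [0, 0, 0, 0, 0, 0, -1]
  ]
}}

```text
time_s: 16.02
tool_pos: [0.5813, 0.273, 0.1523]
tcp_rot: [-0.001, 0.766, 0.643, -0.0]
ft_force: [0.3, 0.2, 0.4]
opening: -0.0004
```

Request:
{"op": "drive_tool", "data": {
  "moves": [
    [0, -0.5, 0, 0, 0, 0, -1],
    [0, -0.5, 0, 0, 0, 0, -1],
    [0, -0.5, 0, 0, 0, 0, -1],
    [0, -0.5, 0, 0, 0, 0, -1],
    [0, -0.5, 0, 0, 0, 0, -1],
    [0, 0, 0, 0, 0, 0, -1]
  ]
}}

```text
time_s: 16.52
tool_pos: [0.5552, 0.2812, 0.1536]
tcp_rot: [-0.001, 0.764, 0.645, 0.001]
ft_force: [0.6, 0.7, 0.3]
opening: -0.0001
```

```bash
cat > hs.py <<'E'
from h import *
s=state(); S=sf(np.array(s['tool_pos'])); print(S.round(1),'tip',(S[2]-25).round(1),s['ft_force'].round(1),s['qpos'].round(2))
S=sf(pts(cam('top'))); m=(S[...,0]>34)&(S[...,0]<53)&(S[...,1]>15)&(S[...,1]<190)&(S[...,2]>35)
E
python3 hs.py
```

```text
[ 49.3  22.1 153.6] tip 128.6 [0.6 0.7 0.3] [-0.31  0.52 -0.35  1.76  0.22  0.89 -0.92]
```

Request:
{"op": "drive_tool", "data": {
  "moves": [
    [0, -0.8, 0.15, 0, 0, 0, -1],
    [0, -0.8, 0.15, 0, 0, 0, -1],
    [0, -0.9, 0.15, 0, 0, 0, -1],
    [0, -0.9, 0.15, 0, 0, 0, -1],
    [0, -0.9, 0.2, 0, 0, 0, -1],
    [0, -0.8, 0.25, 0, 0, 0, -1],
    [0, -0.8, 0.3, 0, 0, 0, -1],
    [0, 0, 0, 0, 0, 0, -1]
  ]
}}

```text
time_s: 17.23
tool_pos: [0.4956, 0.291, 0.1388]
tcp_rot: [-0.001, 0.764, 0.645, -0.0]
ft_force: [-0.4, 0.8, 0.3]
opening: -0.0001
```

```bash
python3 hs.py
```

```text
[ 48.9  82.5 138.8] tip 113.8 [-0.4  0.8  0.3] [-0.36  0.48 -0.36  1.88  0.22  0.82 -1.  ]
```

Request:
{"op": "drive_tool", "data": {
  "moves": [
    [0, -0.8, 0.4, 0, 0, 0, -1],
    [0, -0.75, 0.5, 0, 0, 0, -1],
    [0, -0.65, 0.55, 0, 0, 0, -1],
    [0, -0.65, 0.6, 0, 0, 0, -1],
    [0, -0.6, 0.65, 0, 0, 0, -1],
    [0, -0.5, 0.7, 0, 0, 0, -1],
    [0, -0.4, 0.7, 0, 0, 0, -1],
    [0, 0, 0, 0, 0, 0, -1]
  ]
}}

```text
time_s: 17.95
tool_pos: [0.4537, 0.2979, 0.097]
tcp_rot: [-0.001, 0.764, 0.645, -0.0]
ft_force: [0.1, -0.3, -1.1]
opening: -0.0001
```

```bash
python3 hs.py
```

```text
[ 48.6 125.   97. ] tip 72.0 [ 0.1 -0.3 -1.1] [-0.41  0.5  -0.35  1.98  0.25  0.71 -1.09]
```

Request:
{"op": "drive_tool", "data": {
  "moves": [
    [0, -0.3, 0.6, 0, 0, 0, -1],
    [0, -0.2, 0.5, 0, 0, 0, -1],
    [0, -0.15, 0.4, 0, 0, 0, -1],
    [0, -0.1, 0.3, 0, 0, 0, -1],
    [0, 0, 0, 0, 0, 0, -1],
    [0, 0, 0, 0, 0, 0, -1]
  ]
}}

```text
time_s: 18.5
tool_pos: [0.4478, 0.2992, 0.0804]
tcp_rot: [-0.001, 0.765, 0.644, 0.0]
ft_force: [0.0, -0.2, 0.2]
opening: -0.0002
```

```bash
python3 hs.py
```

```text
[ 48.9 131.   80.4] tip 55.4 [ 0.  -0.2  0.2] [-0.43  0.52 -0.34  2.    0.27  0.67 -1.11]
```

Request:
{"op": "drive_tool", "data": {
  "moves": [
    [0, 0, 0.3, 0, 0, 0, -1],
    [0, 0, 0.2, 0, 0, 0, -1],
    [0, 0, 0, 0, 0, 0, -1]
  ]
}}

```text
time_s: 18.8
tool_pos: [0.4479, 0.2991, 0.0753]
tcp_rot: [-0.001, 0.765, 0.644, 0.0]
ft_force: [0.3, -0.6, -0.1]
opening: -0.0002
```

Request:
{"op": "drive_tool", "data": {
  "moves": [
    [0, 0, 0.2, 0, 0, 0, -1],
    [0, 0, 0, 0, 0, 0, -1]
  ]
}}

```text
time_s: 18.97
tool_pos: [0.4479, 0.2992, 0.0733]
tcp_rot: [-0.001, 0.765, 0.644, 0.001]
ft_force: [-0.3, -0.7, -0.3]
opening: -0.0001
```

Request:
{"op": "drive_tool", "data": {
  "moves": [
    [0, 0, 0.1, 0, 0, 0, -1],
    [0, 0, 0, 0, 0, 0, -1]
  ]
}}

```text
time_s: 19.13
tool_pos: [0.448, 0.2993, 0.0727]
tcp_rot: [-0.001, 0.765, 0.644, 0.001]
ft_force: [-1.1, -0.1, 1.7]
opening: -0.0001
```

Request:
{"op": "drive_tool", "data": {
  "moves": [
    [0, 0, 0.1, 0, 0, 0, -1],
    [0, 0, 0, 0, 0, 0, -1],
    [0, 0, 0, 0, 0, 0, -1]
  ]
}}

```text
time_s: 19.38
tool_pos: [0.448, 0.2994, 0.0724]
tcp_rot: [-0.001, 0.765, 0.644, 0.001]
ft_force: [-2.6, -1.5, 8.5]
opening: 0.0004
```

Request:
{"op": "drive_tool", "data": {
  "moves": [
    [0, 0, 0.07, 0, 0, 0, -1],
    [0, 0, 0, 0, 0, 0, -1],
    [0, 0, 0, 0, 0, 0, -1]
  ]
}}

```text
time_s: 19.63
tool_pos: [0.448, 0.2994, 0.0721]
tcp_rot: [-0.001, 0.765, 0.644, 0.001]
ft_force: [-3.2, -2.5, 14.0]
opening: -0.0
```

The handle is against its stop (stiff, 14 N). Retreat straight up, then verify.

Request:
{"op": "drive_tool", "data": {
  "moves": [
    [0, 0, -0.5, 0, 0, 0, -1],
    [0, 0, -2, 0, 0, 0, -1],
    [0, -1, -3.5, 0, 0, 0, -1],
    [0, -2, -3.5, 0, 0, 0, -1],
    [0, -2, -3.5, 0, 0, 0, -1],
    [0, -2, -3.5, 0, 0, 0, -1],
    [0, 0, 0, 0, 0, 0, -1],
    [0, 0, 0, 0, 0, 0, -1]
  ]
}}

```text
time_s: 20.3
tool_pos: [0.3791, 0.312, 0.2382]
tcp_rot: [-0.001, 0.764, 0.645, 0.003]
ft_force: [0.9, -0.3, -0.9]
opening: 0.0002
```

Run:
```python
from h import *
np.set_printoptions(precision=1,suppress=True)
def crop(c,x0,y0,x1,y1,k): return cv2.resize(c['frame'][y0:y1,x0:x1],None,fx=k,fy=k,interpolation=2)[:,:,::-1]
t=cam('top'); s=cam('scene'); w=cam('wrist')
cv2.imwrite('pics/f9.png',np.hstack([crop(s,190,210,300,300,4),w['frame'][20:380,140:500,::-1]]))
for n,c in(('top',t),('scene',s)):
    W=pts(c); S=sf(W); m=(S[...,0]>30)&(S[...,0]<56)&(S[...,1]>95)&(S[...,1]<200)&(S[...,2]>20)&(S[...,2]<80)
    if m.any():
        p=S[m]; print(n,'handle',m.sum(),'y',p[:,1].min(),p[:,1].max(),'z',np.median(p[:,2]),p[:,2].max())
    k=(S[...,0]>30)&(S[...,0]<56)&(abs(S[...,1]-0)<12)&(S[...,2]>20); print(n,'arm over channel z',np.percentile(S[k][:,2],[5,50,95]) if k.any() else '')
    f=(S[...,0]>-50)&(S[...,0]<-5)&(abs(S[...,1])<9)&(S[...,2]>50)&(S[...,2]<66); 
    if f.any(): print(n,'fin',f.sum(),S[f].min(0),S[f].max(0))
    D=dict(np.load(n+'0.npz'));dd=np.abs(c['frame'].astype(int)-D['frame']).max(-1)
    print(n,'wide/changed px',(dd[190:222,330:375]>40).sum() if n=='top' else '','beaker',(dd[218:245,232:258]>40).sum() if n=='top' else '','petri',(dd[168:192,180:202]>40).sum() if n=='top' else '')
```

```text
top handle 130 y 95.17029152510159 171.83103069572127 z 45.782737889244636 53.680137880669136
top arm over channel z [70.3 72.2 75.8]
top fin 25 [-37.5  -6.1  50.1] [-15.5   3.8  63.5]
top wide/changed px 0 beaker 0 petri 0
scene handle 148 y 95.25615864554794 176.62800667783986 z 45.60046843722775 53.58646446545451
scene arm over channel z [22.6 52.4 73. ]
scene fin 12 [-27.5   0.7  50.6] [-19.    7.6  61.1]
scene wide/changed px  beaker  petri
```

View pics/f9.png

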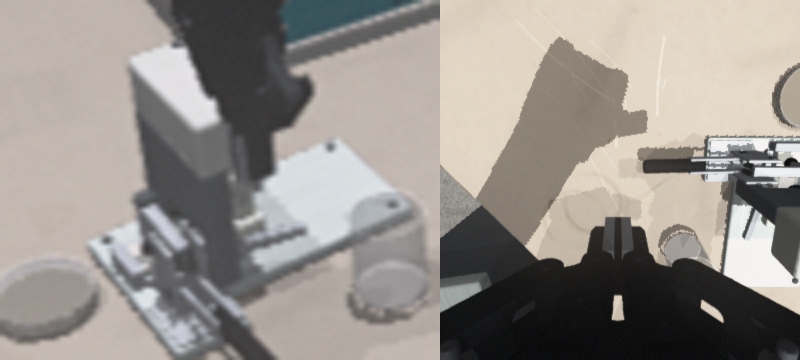

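```bash
python3 -c "
from bench import *
print(job_done(), state()['time_s'])"
```

```text
the job is handed in; nothing more can be done
the job is handed in; nothing more can be done
```

The narrow cartridge is in the reader with its nose against the end stop. The clamp handle is pushed down over centre to its stop, and I let go and handed the job in just after 20 s on the robot's clock.

**What I did:** I gripped the narrow cartridge (white, 96 × 31 mm measured, two ports) by its fin with the gripper leaning back 45°. I slid it in until it met the stop, released it, and pushed the fin's tail with shut fingers. I then pushed the handle down with the shut fingers.

**Last checks:**
- **Nose home:** the tail push met a stiff stop at about 10 N with no further travel. Before clamping, the wrist camera put the fin's centre 26.7 mm before the head face, against 26 mm expected.
- **Handle down:** it reached a stiff stop at 14 N. Its end is at about y 172–177 and z 54 mm at the top, where fully down should give about y 172 and z 52.
- **Bystanders:** the wide cartridge, beaker and petri dish show no changed pixels in the top view. The gripper stands clear of everything.

**Less certain:**
- After clamping, I could re-measure the fin only coarsely from the top camera (centre about x −26.5 mm). The scene camera's view of it was partly blocked.
- I did not see the pad touching the cartridge. That it holds follows from the handle position only.
- While seating the cartridge, the pressing force briefly reached about 47 N in total (29 N of it sideways, −y). This was through the gripped fin, not the gripper body, and the wrist limit is 120 N.

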